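Close up the dish incubator and start it

TASK

Close the small benchtop dish incubator that stands in front of the analyser and start it: gently push its dish drawer fully home, then push the raised lid down until it lies shut, then press the round start button fully down and let it go. Only push with the fingertips: leave the dish lying untouched in the drawer, and do not shift the things standing round about.

Things in the scene. Friction and masses are not known exactly. Their poses are not given: they have to be found in the camera images.
- incubator: White box-shaped dish incubator fixed to the worktop, 84 mm (its x) by 175 mm (its y) by 75 mm high. Origin on the worktop 7.5 mm to the -y side of its middle: it runs from y = -80 mm to y = +95 mm; z up. Its +y end is the open chamber from which the drawer comes out, its -y end (y from -80 to -12 mm) the solid control end with a flat top at 75 mm, carrying the start button and a flat dark display. The machine may stand turned by up to 0.25 rad.
- drawer (a joint): How far the dish drawer stands out along the incubator's +y, m: 0 fully home, 0.085 fully out. It slides with light friction (1.5 N) and stays where it is left.
- drawer_front (a point): Centre of the outer face of the drawer's grey front panel (78 mm wide along x, 54 mm high, from 20 to 74 mm above the worktop; this point is at 47 mm); moves with the drawer. The face looks along the incubator's +y; pushing it along -y shuts the drawer. Home, the face lies at y = +105 mm of the incubator. The dish lies behind the 9 mm thick front, below its upper edge, on a tray floor 24 mm above the worktop.
- lid (a joint): Angle of the lid, rad: 0 shut (flat on the chamber), about 1.57 standing upright, 1.75 fully open. It turns with some friction, so it stays where it is left; up to about 2 N at its free edge moves it.
- lid_hinge (a point): Middle of the lid's hinge axis, at x = 0, y = -12 mm, z = 75 mm of the incubator. The axis runs along the incubator's x. The lid (84 mm wide along x, 108 mm long from the axis, plus a 6 mm thumb tab at the middle of its free edge, 8 mm thick) reaches toward +y when shut, its upper face then at z = 83 mm. Open, that upper face looks toward the control end (-y); pushing it toward +y and down shuts the lid.
- lid_edge (a point): Middle of the free edge of the lid's upper (outer) face, 108 mm from the hinge axis; moves with the lid.
- start_button (a joint): Travel of the start button, m: 0 up, 0.006 fully down (about 4 N; springs back when released).
- start_button_top (a point): Centre of the top of the round white start button, 26 mm in diameter, 97 mm above the worktop when up, 10 mm proud of its grey collar (42 mm in diameter) on top of the control end, at x = -12 mm, y = -50 mm of the incubator. It is pressed straight down.
- dish: Clear round dish, 61 mm in diameter and 14 mm high, lying loose on the drawer's floor; origin at the centre of its underside. Not to be touched.
- timer: White lab timer, 66x62x22 mm, lying beside the control end of the incubator; origin under its middle. Bystander.
- eraser: Eraser, 21x42x12 mm, lying between the incubator and the analyser; origin under its middle. Bystander.
- forceps: Steel forceps lying flat, 124 mm long, 21 mm wide, 10 mm high, to the left beyond the drawer, pointing roughly away from the robot; origin under their middle. Bystander.
- wide_bottle: Another dropper bottle, 39 mm in diameter, 100 mm high, at the right; origin under its middle. Bystander.
- dropper_bottle: Dropper bottle, 37 mm in diameter, 100 mm high, at the right; origin under its middle. Bystander.

How it is judged:
By the outcome, as a careful person would: the job done as asked, in the order asked, and still so for the second after the job is handed in, with the robot touching nothing.
It also fails if it takes over 51 s, if anything falls off the work surface, if the arm or the gripper's body presses on something with over 40 N, if the wrist force passes 120 N, or if a joint passes its speed limit or range.

ROBOT

A 6-joint arm with a two-finger parallel gripper is mounted at the origin on a cart in front of the work surface, level with it; the furniture and walls round the work are solid. World frame = base frame: x ahead of the robot, y to its left, z up, the work surface at z = 0. Lengths are in m, angles in rad, forces in N, time in s.
With the tool pointing down it reaches from about 0.35 to 0.85 m from the base axis. Payload 8.1 kg.
Tool frame: the origin (TCP) lies at the very end of the fingers, on their centre line; the grasp point (between the pads) lies robot.grip_point_offset behind it (robot.grip_point_offset is the distance from the TCP to the grasp point, in m); z points along the fingers, y is the direction in which the jaws open and shut (so a half turn about z gives the same grasp; the last joint's range is limited). The gripper opens to 85 mm and grips with 20 to 120 N. Pads are 22 mm wide; open, the fingers measure 114 mm over their backs; the gripper's body (76 mm by 85 mm) begins 54 mm behind the grasp point. The pads swing forward as they close: fully open they stand 13 mm farther back than shut.
Start: joints at [1.087, 0.13, 1.488, -0, 1.523, -0.085], TCP at [0.233, 0.553, 0.231] pointing down, gripper open.
Joint ranges: [-2.96, 2.96], [-0.89, 2.26], [0.02, 2.5], [-1.34, 4.48], [0, 2.73], [-2.66, 2.66]. Speed limits (rad/s): [2.39, 2.39, 2.79, 3.14, 3.14, 3.14].

INTERFACE

Orientations are given as a rotation vector (axis times angle).
In Python, from cell import robot gives the robot as it stands.
- The arm moves only by the shell command python3 -m creep 'ROWS'. ROWS is JSON, a list that holds one entry, the list of rows, each a list of 7 numbers: the shift along the world's x, y, z in mm, then the turn, a rotation vector about the world's x, y, z in rad, then the finger opening in mm, from 0 to 85.4. In form: [[[x, y, z, rx, ry, rz, claw], ...]]. A call has 1 to 12 rows; each row shifts and turns the pose as measured when the row begins; what a row does not reach is not made up. A row lasts 1/10 s, in which the tool goes at most 50 mm and 8.59 degrees, less where a joint would pass 70% of its speed; a pose out of reach is approached as far as the arm can. A call with a gripper value outside its range is refused whole. The fingers move at their own pace and stop on an object; the grip force is fixed at half the most. Time passes only in rows, so rows that do not move let the fingers close. It gives the time, the measured TCP pose, the force and the opening at its end, in the units of the state.
- robot.sense(): the state, without advancing time (a new reading comes with each control period).
- robot.get_image(name): name is "scene" or "top" or "wrist"; returns the picture (480x640x3 uint8, red, green, blue); there is no depth.
- robot.camera_info(name): a dict with "fx", "fy", "cx", "cy" (pixels), "rvec" (rotation vector, rad) and "tvec" (3), from world to camera coordinates, as OpenCV has them. Camera axes: x right, y down, z forward; pixel columns grow to the right and rows downward; lengths in m; the calibration is good to about 2 mm. A picture is of the moment at which its call begins: read the wrist's pose just before it. camera_info takes no time and is no camera call; for the wrist camera it gives the pose at the moment of the call.
- robot.close_job(): hands the job in, once; it reports no verdict.
Trained networks look in the newest picture that a camera, given by its name, has taken for a name from the list of things; names that differ only in an ending like _2 or _b are one class to them, and where a whole thing is asked for, a point or a joint stands for the part that bears it (a point fixed in the world has none). Each returns a list of dicts, best first, with "score" (0 to 1); they miss things now and then, are a little off and sometimes report something else, mostly with a low value. They report only what shows in the picture. A call takes as long as a camera call.
- robot.boxes_of(camera, name): "position" ([column, row] in pixels, amid what is visible of it).
- robot.landmark_of(camera, name): "position" ([column, row] in pixels: a listed point, or the origin of a listed thing).
The state is a dict: "clock": time; "qpos": joint angles; "joint_vel": joint speeds; "joint_torque": joint torques, N m; "tool_pos": TCP position; "tcp_rot": TCP orientation; "contact_force": force on the tool from outside, world axes, zero at the start; "moment": the same for the moment, N m; "width": finger opening in m.
Only numpy, scipy, OpenCV 4.12 (cv2) and the standard library are available. Lean on these libraries where they do the work, as an engineer would, in place of code of your own. Each camera call takes 0.05 s, during which the arm holds its last target. There are 200 camera calls.

## Working session

There is one attempt and no reset: what is moved stays moved. The work goes in short steps, Python scripts to look and compute and a shell command to move; the robot and the scene stay as the last step left them, time stands still between calls to the robot, and variables do not carry over. Pictures are saved under pics/ and viewed, about 8 in all and at most 12, crops included, and the job is handed in when it is done.

```bash
ls; mkdir -p pics; cat > h.py <<'E'
import numpy as np, cv2
from cell import robot
def cam(n):
    c=robot.camera_info(n); K=np.array([[c['fx'],0,c['cx']],[0,c['fy'],c['cy']],[0,0,1.]])
    return K,np.array(c['rvec'],float),np.array(c['tvec'],float)
def ray(n,p):
    K,r,t=cam(n); R=cv2.Rodrigues(r)[0]
    return -R.T@t, R.T@np.linalg.inv(K)@np.array([p[0],p[1],1.])
def at_z(n,p,z):
    o,d=ray(n,p); return o+d*(z-o[2])/d[2]
def proj(n,P):
    K,r,t=cam(n); return cv2.projectPoints(np.array(P,float).reshape(-1,1,3),r,t,K,None)[0].reshape(-1,2)
def save(n,f):
    im=robot.get_image(n); cv2.imwrite('pics/'+f,im[:,:,::-1]); return im
E
python3 - <<'E'
from h import *
save('scene','s1.png');save('top','t1.png')
for c in('scene','top'):
    for n in('drawer_front','lid_hinge','lid_edge','start_button_top','incubator','dish','timer','eraser','forceps','wide_bottle','dropper_bottle'):
        L=robot.landmark_of(c,n)
        print(c,n,[(np.round(l['position']).tolist(),round(l['score'],2)) for l in L[:2]])
E
```

```text
pics
scene drawer_front [([253.0, 215.0], 0.84)]
scene lid_hinge [([295.0, 238.0], 0.84)]
scene lid_edge [([290.0, 200.0], 0.8)]
scene start_button_top [([299.0, 238.0], 0.59)]
scene incubator [([293.0, 257.0], 0.82), ([267.0, 227.0], 0.58)]
scene dish [([267.0, 227.0], 0.73)]
scene timer [([270.0, 230.0], 0.64), ([330.0, 278.0], 0.6)]
scene eraser []
scene forceps [([240.0, 198.0], 0.53)]
scene wide_bottle [([426.0, 374.0], 0.7), ([405.0, 360.0], 0.41)]
scene dropper_bottle [([409.0, 358.0], 0.79)]
top drawer_front [([232.0, 261.0], 0.9)]
top lid_hinge [([298.0, 255.0], 0.61)]
top lid_edge [([281.0, 245.0], 0.82)]
top start_button_top [([308.0, 255.0], 0.56)]
top incubator [([294.0, 262.0], 0.61), ([295.0, 240.0], 0.38)]
top dish [([257.0, 261.0], 0.88)]
top timer [([297.0, 240.0], 0.49)]
top eraser [([339.0, 251.0], 0.66), ([297.0, 241.0], 0.39)]
top forceps [([336.0, 247.0], 0.73), ([187.0, 254.0], 0.53)]
top wide_bottle [([281.0, 245.0], 0.63), ([463.0, 255.0], 0.5)]
top dropper_bottle [([439.0, 257.0], 0.7)]
```

```bash
python3 - <<'E'
import cv2,numpy as np
a=cv2.imread('pics/s1.png');b=cv2.imread('pics/t1.png')
a=cv2.resize(a[150:410,190:510],(790,642*1)) if 0 else cv2.resize(a[150:390,190:510],(800,600),interpolation=cv2.INTER_CUBIC)
b=cv2.resize(b[150:390,160:480],(800,600),interpolation=cv2.INTER_CUBIC)
cv2.imwrite('pics/s1c.png',a);cv2.imwrite('pics/t1c.png',b)
E
```

```text
(no output)
```

View pics/s1c.png

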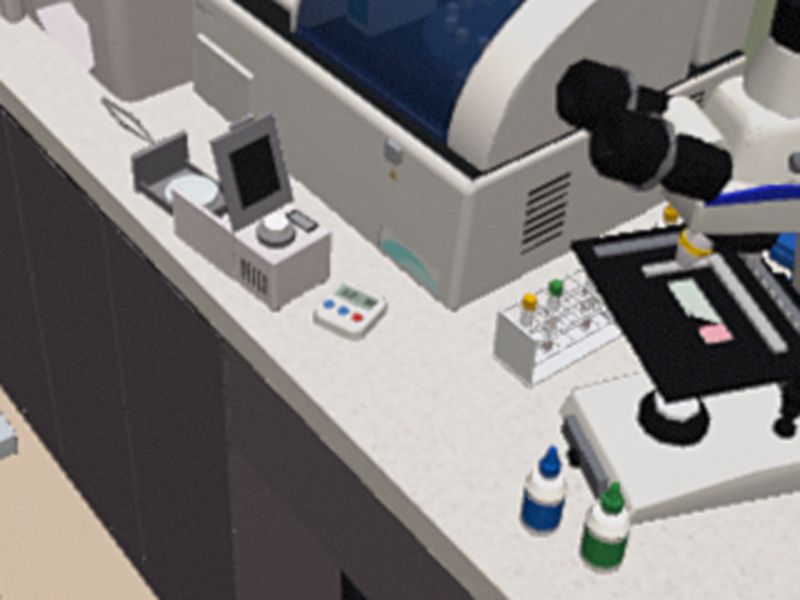

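View pics/t1c.png

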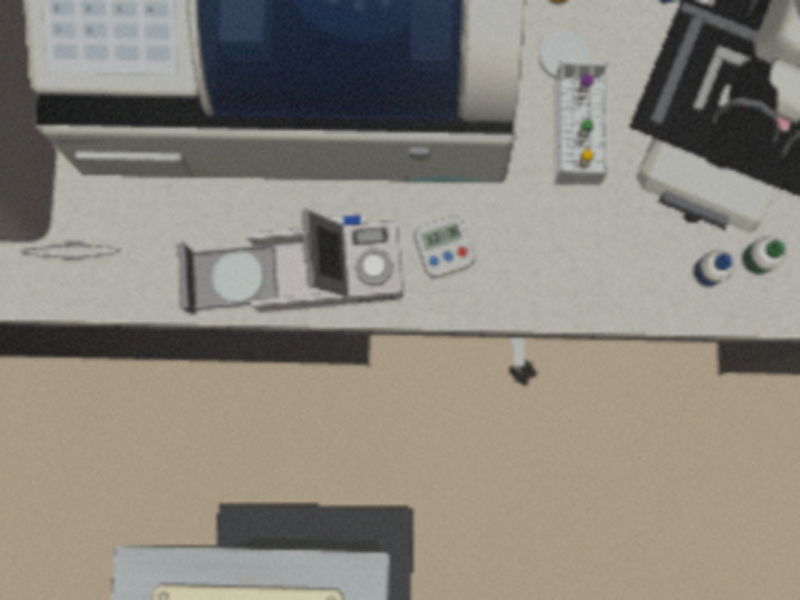

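Scene: drawer about fully out to the left (front face at scene 253,215), lid standing about upright, button at top-camera (309,256), and timer just beside the control end. Next I fit the incubator pose from these points.

```bash
python3 - <<'E'
from h import *
from scipy.optimize import least_squares
c=lambda u,v:(160+u*.4,150+v*.4)
s=lambda u,v:(190+u*.4,150+v*.4)
for nm,p,z in [('btn',c(373,265),.097),('cFar',c(398,220),.075),('cNear',c(402,293),.075),('front',c(183,275),.047),('frontT',c(183,245),.074),('frontN',c(189,310),.074),('timer',c(446,247),.022),('eraser',c(352,219),.012),('forceps',c(72,251),.01),('b1',c(714,268),.1)]:
    print(nm,at_z('top',p,z).round(3))
obs=[('top',c(373,265),(-12,-50,97)),('top',c(398,220),(42,-80,75)),('top',c(402,293),(-42,-80,75)),('top',(308,255),(-12,-50,97)),
 ('scene',s(277,224),(-12,-50,97)),('scene',s(330,233),(42,-80,75)),('scene',s(272,262),(-42,-80,75)),('scene',s(274,306),(-42,-80,0)),('top',(298,255),(0,-12,75)),('scene',(295,238),(0,-12,75)),
 ('top',(232,261),'d'),('scene',(253,215),'d'),('top',(281,245),'l'),('scene',(290,200),'l')]
def W(q,P):
    x,y,a,d,l=q
    if P=='d':P=(0,105+d*1e3,47)
    if P=='l':
        P=(0,-12+108*np.cos(l)-8*np.sin(l),75+108*np.sin(l)+8*np.cos(l))
    P=np.array(P)/1e3;C,S=np.cos(a),np.sin(a)
    return [x+C*P[0]-S*P[1],y+S*P[0]+C*P[1],P[2]]
def res(q): return np.concatenate([proj(n,W(q,P))[0]-p for n,p,P in obs])
r=least_squares(res,[.55,.5,0,.08,1.5],loss='soft_l1')
print(r.x.round(4)); print(res(r.x).reshape(-1,2).round(1).tolist())
for nm,P in [('btn',(-12,-50,97)),('front','d'),('hinge',(0,-12,75)),('edge','l'),('home',(0,105,47))]: print(nm,np.round(W(r.x,P),3))
print(robot.sense())
print(robot.grip_point_offset)
save('wrist','w1.png')
E
```

```text
btn [ 0.471 -0.136  0.097]
cFar [ 0.528 -0.163  0.075]
cNear [ 0.443 -0.17   0.075]
front [0.463 0.089 0.047]
frontT [0.494 0.086 0.074]
frontN [0.418 0.074 0.074]
timer [ 0.507 -0.22   0.022]
eraser [ 0.541 -0.105  0.012]
forceps [0.495 0.234 0.01 ]
b1 [ 0.475 -0.52   0.1  ]
[ 0.4774 -0.0866  0.0992  0.0745  1.2303]
[[0.4, 0.3], [-0.3, 0.3], [0.3, -0.2], [1.6, 1.3], [-0.3, -1.9], [1.5, -2.1], [0.4, -0.1], [0.1, 3.7], [-1.5, -0.6], [-0.1, -2.4], [0.2, -0.0], [0.4, -2.7], [2.0, 3.8], [-3.0, -0.9]]
btn [ 0.47  -0.138  0.097]
front [0.46  0.092 0.047]
hinge [ 0.479 -0.099  0.075]
edge [ 0.476 -0.07   0.179]
home [0.467 0.018 0.047]
{'clock': 1.2, 'qpos': array([ 1.08660652e+00,  1.30391137e-01,  1.48820859e+00,  3.03702642e-05,
        1.52300112e+00, -8.53906939e-02]), 'joint_vel': array([ 3.43243529e-04,  6.88607581e-04,  4.29804443e-04,  2.78261773e-03,
        2.21101436e-05, -1.03299986e-03]), 'joint_torque': array([-3.15646512e-04, -5.69281054e+01, -5.00887120e+01, -3.81755240e-05,
        4.94469095e-04, -2.95645782e-05]), 'tool_pos': array([0.23295207, 0.55293357, 0.23129279]), 'tcp_rot': array([-6.22285268e-01, -3.07931292e+00, -1.03485170e-06]), 'contact_force': array([ 0.44262346,  0.666107  , -0.58245843]), 'moment': array([-0.01429876,  0.00596963, -0.03987562]), 'width': 0.08574617263481972}
0.0187
```

View pics/w1.png

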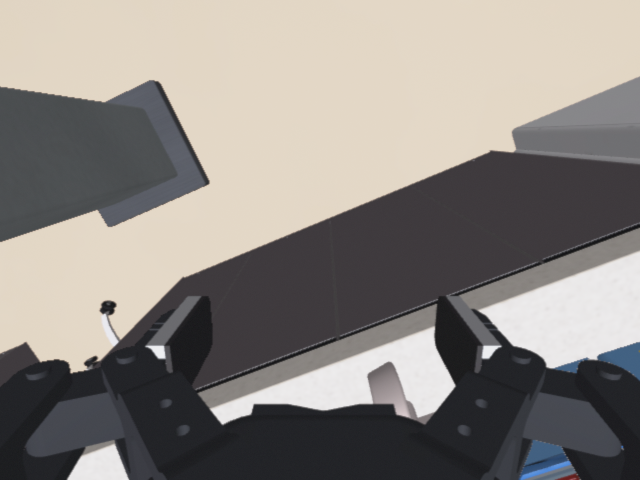

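Incubator fits at (0.477, -0.087) with yaw 0.10, the drawer about 75 mm out and the lid at about 1.23 rad (errors within 1–4 px). I'll close the fingers and move to in front of the drawer. (The wrist view so far shows only the worktop edge and floor.)

```bash
python3 -m creep '[[[22,-41,0,0,0,0.05,0],[22,-41,0,0,0,0.05,0],[22,-41,0,0,0,0.05,0],[22,-41,0,0,0,0.05,0],[22,-41,0,0,0,0.05,0],[22,-41,0,0,0,0.05,0],[22,-41,0,0,0,0.05,0],[22,-41,0,0,0,0.05,0],[22,-41,0,0,0,0.05,0],[22,-41,0,0,0,0.05,0]]]'
```

```text
clock: 2.25
tool_pos: [0.4549, 0.1317, 0.2315]
tcp_rot: [-0.206, 3.131, 0.003]
contact_force: [1.6, 2.2, -0.8]
width: 0.0001
```

```bash
python3 -m creep '[[[0,20,-20,0,0,0,0],[0,0,-47,0,0,0,0],[0,0,-47,0,0,0,0],[0,0,-45,0,0,0,0],[0,0,-26,0,0,0,0]]]'
python3 - <<'E'
from h import *
save('wrist','w2.png'); save('top','t2.png')
im=cv2.imread('pics/t2.png');w=cv2.imread('pics/w2.png')
a=cv2.resize(im[200:310,180:340],(640,440),interpolation=cv2.INTER_CUBIC)
cv2.imwrite('pics/c2.png',np.hstack([cv2.resize(w,(400,300)),cv2.resize(a,(400,300))]))
for c in('top','wrist'):
  for n in('drawer_front','start_button_top','lid_edge'): print(c,n,[(np.round(l['position']).tolist(),round(l['score'],2)) for l in robot.landmark_of(c,n)[:1]])
E
```

```text
clock: 2.75
tool_pos: [0.4643, 0.1415, 0.0488]
tcp_rot: [-0.179, 3.115, 0.003]
contact_force: [-0.6, 0.1, 0.1]
width: -0.0
top drawer_front [([234.0, 261.0], 0.8)]
top start_button_top [([310.0, 256.0], 0.62)]
top lid_edge [([280.0, 247.0], 0.56)]
wrist drawer_front [([192.0, 272.0], 0.79)]
wrist start_button_top []
wrist lid_edge []
```

View pics/c2.png

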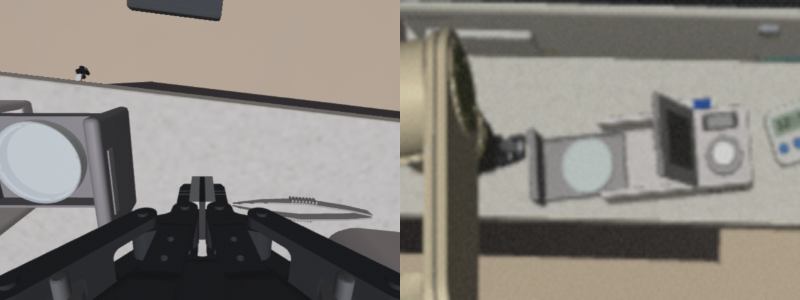

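View: fingers stand clear in front of the drawer front (wrist ~ (100,170)), clear of the forceps. Push gently.

```bash
python3 -m creep '[[[1,-12,0,0,0,0,0],[1,-10,0,0,0,0,0],[0.7,-7,0,0,0,0,0],[0.5,-5,0,0,0,0,0],[0.5,-5,0,0,0,0,0],[0.5,-5,0,0,0,0,0]]]'
python3 -m creep '[[[0.5,-5,0,0,0,0,0],[0.6,-6,0,0,0,0,0],[0.6,-6,0,0,0,0,0],[0.6,-6,0,0,0,0,0]]]'
```

```text
clock: 3.75
tool_pos: [0.4757, 0.0955, 0.059]
tcp_rot: [-0.179, 3.1, 0.006]
contact_force: [0.4, 2.5, -0.5]
width: -0.0002
clock: 4.15
tool_pos: [0.4784, 0.0712, 0.059]
tcp_rot: [-0.18, 3.099, 0.008]
contact_force: [1.5, 1.7, -0.4]
width: -0.0002
```

```bash
python3 -m creep '[[[-0.5,-6,0,0,0,0,0],[-0.5,-6,0,0,0,0,0],[-0.5,-6,0,0,0,0,0],[-0.5,-5,0,0,0,0,0],[0,-4,0,0,0,0,0]]]'
python3 -m creep '[[[0,-3,0,0,0,0,0],[0,-3,0,0,0,0,0]]]'
python3 -m creep '[[[0,-3,0,0,0,0,0],[0,-3,0,0,0,0,0]]]'
```

```text
clock: 4.65
tool_pos: [0.4766, 0.0415, 0.0592]
tcp_rot: [-0.179, 3.099, 0.008]
contact_force: [1.0, 0.9, 0.4]
width: 0.0005
clock: 4.85
tool_pos: [0.4765, 0.0348, 0.0592]
tcp_rot: [-0.179, 3.099, 0.008]
contact_force: [1.3, 1.9, -0.5]
width: -0.0004
clock: 5.05
tool_pos: [0.4765, 0.0324, 0.0593]
tcp_rot: [-0.178, 3.098, 0.02]
contact_force: [1.8, 26.5, 1.5]
width: 0.0002
```

Force rose to 26 N at the stop, so the drawer is home. Back off, rise, cross over the lid, and check.

```bash
python3 -m creep '[[[0,15,0,0,0,0,0],[0,25,20,0,0,0,0],[0,0,45,0,0,0,0],[0,0,48,0,0,0,0],[0,0,48,0,0,0,0],[0,0,48,0,0,0,0],[0,0,20,0,0,0,0]]]'
python3 -m creep '[[[0,-48,0,0,0,0,0],[0,-48,0,0,0,0,0],[0,-48,0,0,0,0,0],[0,-48,0,0,0,0,0],[0,-35,0,0,0,0,0],[0,0,0,0,0,0,0]]]'
python3 - <<'E'
from h import *
save('wrist','w3.png'); save('top','t3.png');save('scene','s3.png')
im=cv2.imread('pics/t3.png');w=cv2.imread('pics/w3.png');s=cv2.imread('pics/s3.png')
r=lambda a:cv2.resize(a,(400,300),interpolation=cv2.INTER_CUBIC)
cv2.imwrite('pics/c3.png',np.vstack([np.hstack([r(w),r(im[200:320,200:360])]),np.hstack([r(s[170:290,220:380]),r(s)])]))
for c in('top','scene','wrist'):
  for n in('drawer_front','start_button_top','lid_edge'): print(c,n,[(np.round(l['position']).tolist(),round(l['score'],2)) for l in robot.landmark_of(c,n)[:1]])
  print(proj(c,[.467,.018,.047]).round())
E
```

```text
clock: 5.75
tool_pos: [0.4675, 0.0725, 0.2895]
tcp_rot: [-0.18, 3.115, 0.017]
contact_force: [0.1, 0.6, 0.3]
width: -0.0
clock: 6.35
tool_pos: [0.4667, -0.1621, 0.2957]
tcp_rot: [-0.192, 3.107, 0.011]
contact_force: [-0.7, 0.4, -0.8]
width: 0.0
top drawer_front [([257.0, 258.0], 0.61)]
top start_button_top [([311.0, 256.0], 0.57)]
top lid_edge [([284.0, 258.0], 0.74)]
[[257. 259.]]
scene drawer_front [([267.0, 226.0], 0.52)]
scene start_button_top [([297.0, 237.0], 0.55)]
scene lid_edge [([288.0, 199.0], 0.56)]
[[269. 224.]]
wrist drawer_front [([483.0, 211.0], 0.91)]
wrist start_button_top [([347.0, 211.0], 0.97)]
wrist lid_edge [([442.0, 254.0], 0.73)]
[[484. 214.]]
```

View pics/c3.png

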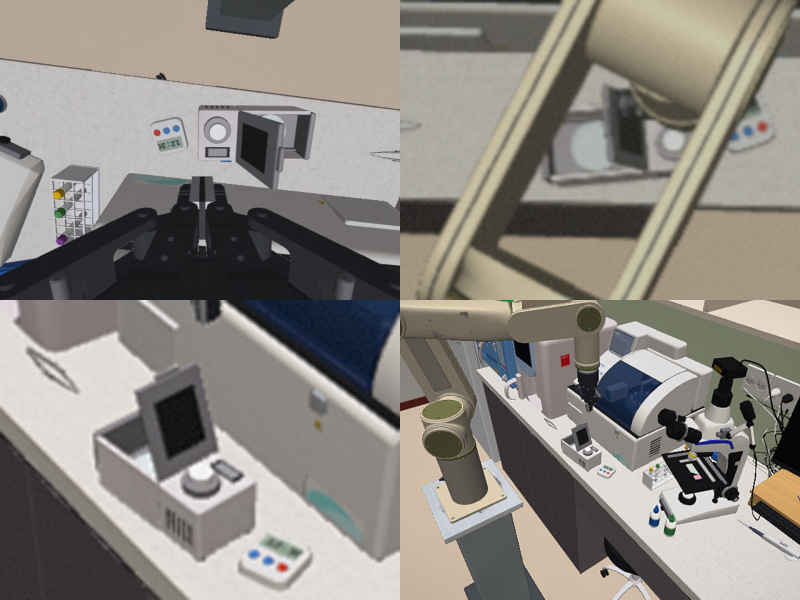

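Drawer is shut (detections within 1–3 px of predicted home). The lid still stands, with button at wrist (347,211) and lid edge at wrist (442,254). Refine those from the wrist view.

```bash
python3 - <<'E'
from h import *
print('btn',at_z('wrist',(347,211),.097).round(4))
print('front',at_z('wrist',(483,211),.047).round(4))
x,y,a=.4774,-.0866,.0992
for l in np.arange(1.0,1.76,.1):
    py,pz=(-12+108*np.cos(l)-8*np.sin(l))/1e3,(75+108*np.sin(l)+8*np.cos(l))/1e3
    P=[x-np.sin(a)*py,y+np.cos(a)*py,pz]
    print(round(l,1),proj('wrist',P).round()[0],proj('scene',P).round()[0],proj('top',P).round()[0])
E
```

```text
btn [ 0.4712 -0.1331  0.097 ]
front [0.4638 0.0161 0.047 ]
1.0 [466. 250.] [282. 198.] [275. 250.]
1.1 [455. 252.] [284. 198.] [278. 250.]
1.2 [443. 253.] [286. 199.] [282. 249.]
1.3 [430. 254.] [289. 200.] [286. 248.]
1.4 [416. 254.] [291. 201.] [290. 248.]
1.5 [401. 254.] [294. 203.] [294. 248.]
1.6 [386. 254.] [297. 205.] [298. 247.]
1.7 [371. 252.] [300. 207.] [302. 247.]
```

```bash
python3 -m creep '[[[6,6,-45,0,0,0,0],[6,6,-45,0,0,0,0],[0,0,-45,0,0,0,0],[0,0,-6,0,0,0,0],[0,0,0,0,0,0,0]]]'
```

```text
clock: 7.45
tool_pos: [0.4814, -0.1445, 0.1553]
tcp_rot: [-0.202, 3.099, 0.007]
contact_force: [0.7, 0.4, 0.3]
width: -0.0002
```

```bash
python3 -m creep '[[[-1,15,0,0,0,0,0],[-1,15,0,0,0,0,0],[-1,12,0,0,0,0,0],[-1,10,0,0,0,0,0],[-1,10,0,0,0,0,0]]]'
python3 -m creep '[[[-1,8,-3,0,0,0,0],[-1,8,-4,0,0,0,0],[-1,8,-5,0,0,0,0]]]'
```

```text
clock: 7.95
tool_pos: [0.4803, -0.0797, 0.1644]
tcp_rot: [-0.2, 3.087, -0.0]
contact_force: [0.4, -1.5, 0.0]
width: 0.0002
clock: 8.25
tool_pos: [0.478, -0.0535, 0.1536]
tcp_rot: [-0.201, 3.084, -0.003]
contact_force: [0.7, -0.1, 0.6]
width: 0.0004
```

```bash
python3 -m creep '[[[0,4,-7,0,0,0,0],[-0.5,4,-7,0,0,0,0],[-0.5,4,-7,0,0,0,0],[-0.5,4,-7,0,0,0,0],[0,4,-8,0,0,0,0],[0,3,-8,0,0,0,0]]]'
python3 -m creep '[[[0,2,-8,0,0,0,0],[0,2,-8,0,0,0,0]]]'
```

```text
clock: 8.85
tool_pos: [0.476, -0.0278, 0.1052]
tcp_rot: [-0.201, 3.085, -0.001]
contact_force: [-0.1, 0.0, 1.4]
width: -0.0001
clock: 9.05
tool_pos: [0.4757, -0.0233, 0.0874]
tcp_rot: [-0.201, 3.086, -0.001]
contact_force: [-1.1, -0.8, 0.5]
width: -0.0002
```

```bash
python3 -m creep '[[[0,0,-3,0,0,0,0],[0,0,-2,0,0,0,0],[0,0,-2,0,0,0,0]]]'; python3 -m creep '[[[0,0,-2,0,0,0,0],[0,0,-1,0,0,0,0]]]'
```

```text
clock: 9.35
tool_pos: [0.4754, -0.023, 0.0827]
tcp_rot: [-0.202, 3.088, 0.0]
contact_force: [-17.4, 2.1, 31.5]
width: -0.0004
clock: 9.55
tool_pos: [0.4752, -0.023, 0.0831]
tcp_rot: [-0.203, 3.089, 0.001]
contact_force: [-6.8, 0.7, 8.8]
width: -0.0
```

Contact at z = 0.083 with a hard stop: the lid is shut. Rise, go to the button and look.

```bash
python3 -m creep '[[[0,0,30,0,0,0,0],[0,0,45,0,0,0,0],[0,-38,30,0,0,0,0],[-2,-38,0,0,0,0,0],[-2,-36,0,0,0,0,0],[0,0,0,0,0,0,0]]]'
python3 - <<'E'
from h import *
save('wrist','w4.png'); save('scene','s4.png')
w=cv2.imread('pics/w4.png');s=cv2.imread('pics/s4.png')
r=lambda a:cv2.resize(a,(400,300),interpolation=cv2.INTER_CUBIC)
cv2.imwrite('pics/c4.png',np.hstack([r(w),r(s[170:290,220:380])]))
for n in('drawer_front','start_button_top','lid_edge'): print(n,[(np.round(l['position']).tolist(),round(l['score'],2)) for c in('wrist','scene') for l in robot.landmark_of(c,n)[:1]])
b=robot.landmark_of('wrist','start_button_top')
if b: print(at_z('wrist',b[0]['position'],.097))
print(robot.sense()['tool_pos'],proj('scene',[.467+.0,.009,.083]), proj('scene',[.467,.018,.047]))
E
```

```text
clock: 10.15
tool_pos: [0.47, -0.1388, 0.1928]
tcp_rot: [-0.209, 3.089, -0.005]
contact_force: [-0.0, 0.3, -1.1]
width: -0.0003
drawer_front []
start_button_top [([329.0, 237.0], 0.98), ([301.0, 237.0], 0.43)]
lid_edge [([534.0, 251.0], 0.59), ([272.0, 215.0], 0.57)]
[ 0.46995024 -0.13036229  0.097     ]
[ 0.4698265  -0.13396817  0.19162484] [[269.9613792 215.3065456]] [[268.93543862 223.93408123]]
```

View pics/c4.png

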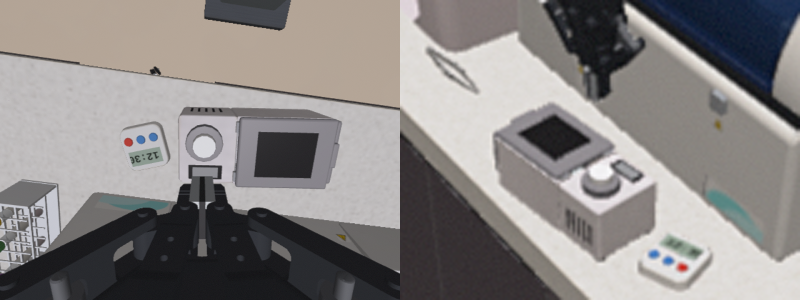

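Lid lies flat shut; button at wrist (329,237), right under the tool. Press it.

```bash
python3 -m creep '[[[0,1,-30,0,0,0,0],[0,0,-30,0,0,0,0],[0,0,-22,0,0,0,0],[0,0,-6,0,0,0,0]]]'; python3 -m creep '[[[0,0,-3,0,0,0,0],[0,0,-3,0,0,0,0],[0,0,-2,0,0,0,0]]]'
```

```text
clock: 11.0
tool_pos: [0.4716, -0.1313, 0.1033]
tcp_rot: [-0.222, 3.085, -0.004]
contact_force: [-1.0, -0.3, 0.1]
width: 0.0001
clock: 11.3
tool_pos: [0.4722, -0.1307, 0.0962]
tcp_rot: [-0.224, 3.084, -0.004]
contact_force: [-1.2, 1.4, 1.4]
width: -0.0002
```

```bash
python3 -m creep '[[[-1,-2,-2,0,0,0,0],[0,0,-2,0,0,0,0],[0,0,-2,0,0,0,0]]]'; python3 -m creep '[[[0,0,-2,0,0,0,0],[0,0,-2,0,0,0,0]]]'
```

```text
clock: 11.6
tool_pos: [0.4729, -0.1334, 0.0926]
tcp_rot: [-0.224, 3.08, -0.006]
contact_force: [-2.2, 1.6, 2.7]
width: 0.0003
clock: 11.8
tool_pos: [0.4732, -0.1336, 0.0906]
tcp_rot: [-0.224, 3.08, -0.006]
contact_force: [-14.6, 5.9, 30.6]
width: 0.0005
```

Hard stop at z = 0.0906 (6 mm travel, about 30 N). Release and retreat.

```bash
python3 -m creep '[[[0,0,10,0,0,0,0],[0,0,30,0,0,0,0],[0,0,45,0,0,0,0],[0,0,45,0,0,0,0],[0,0,40,0,0,0,0],[0,0,0,0,0,0,0],[0,0,0,0,0,0,0]]]'
python3 - <<'E'
from h import *
save('wrist','w5.png'); save('scene','s5.png')
w=cv2.imread('pics/w5.png');s=cv2.imread('pics/s5.png')
r=lambda a:cv2.resize(a,(400,300),interpolation=cv2.INTER_CUBIC)
cv2.imwrite('pics/c5.png',np.hstack([r(w),r(s[170:290,220:380])]))
for n,P in(('drawer_front',[.467,.018,.047]),('lid_edge',[.467,.009,.083]),('start_button_top',[.470,-.135,.097])): print(n,[(c,np.round(l['position']).tolist(),round(l['score'],2),proj(c,P).round()) for c in('wrist','scene') for l in robot.landmark_of(c,n)[:1]])
print(robot.sense()['contact_force'])
E
```

```text
clock: 12.5
tool_pos: [0.4717, -0.1337, 0.2664]
tcp_rot: [-0.223, 3.079, -0.008]
contact_force: [-0.7, 0.3, -1.0]
width: 0.0
drawer_front [('wrist', [475.0, 210.0], 0.52, array([[478., 214.]])), ('scene', [293.0, 254.0], 0.48, array([[269., 224.]]))]
lid_edge [('wrist', [483.0, 218.0], 0.8, array([[484., 223.]])), ('scene', [270.0, 218.0], 0.82, array([[270., 215.]]))]
start_button_top [('wrist', [323.0, 204.0], 0.61, array([[322., 207.]])), ('scene', [300.0, 238.0], 0.53, array([[300., 237.]]))]
[ 0.49344329  0.12777101 -0.27008288]
```

View pics/c5.png

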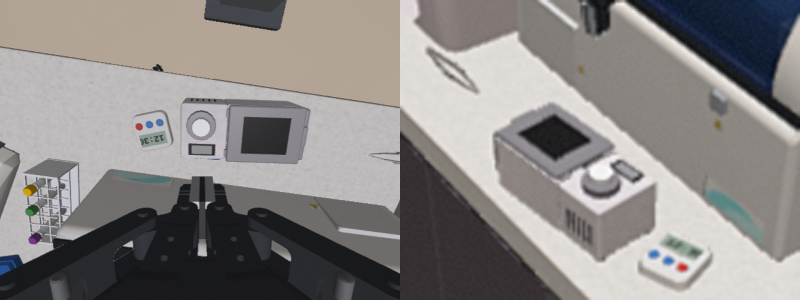

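Lid flat, drawer home, button up again, bystanders in place, robot clear.

```bash
python3 -c "
from cell import robot
print(robot.close_job())"
```

```text
the job is handed in; nothing more can be done
None
```

I closed and started the incubator in the order asked, and handed the job in after about 13 s of robot time.

- **Drawer:** I pushed it home gently. The force was about 2 N while it slid and 26 N at the end stop. The wrist camera put the front about 2 mm from its predicted home position.
- **Lid:** I pushed it over and down until it stopped at 83 mm, with about 31 N at the stop. The pictures show it lying flat.
- **Start button:** I pressed it to its hard stop at 90.6 mm, about the full 6 mm of travel, with about 31 N at the stop. I then released it, and the last detections match its raised position.

In the last pictures the timer and forceps look unmoved, and the robot was touching nothing. I saw the dish lying in the closed drawer before the lid went down. I did not check the eraser or the two bottles again at the end, but I never worked near the bottles.

One check disagreed: the scene camera's last drawer-front detection was well off the expected spot, with a low score of 0.48. The front is hard to see from that side. The wrist camera agreed to within about 5 px, so I treated the scene detection as false.

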